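# Set the induction hob's dial to the red line and start it

## Task

Turn the hob's black dial clockwise by pushing its blue stub gently with the fingertips, until the white index mark on the dial lines up with the red line on the scale. Then press the green start button fully down and let it come back up. Only push: do not lift the dial from its seat, and leave the pan, the crockery, the bottles and the other things where they stand.

Things in the scene. Friction and masses are not known exactly. Their poses are not given: they have to be found in the camera images.
- hob: Countertop induction hob, fixed to the table, 360 x 340 x 65 mm; origin at the centre of its underside, z up, its front (control) edge at -x, +y to the left for someone who stands at the front. White control strip over the front 135 mm of its top (z = 65 mm), black glass over the rest. In its frame the dial axis is at (-110, 75) mm and the button at (-110, -95) mm.
- dial_unit: The dial as a whole, seated on the control strip: origin on the dial's axis at the strip's surface; it does not turn. It rests by its weight and a light spring (about 4.5 N holds it down) and could be pulled up to 30 mm: more than 6 mm of lift counts as lifted. The load on the dial must stay below 25 N.
- dial (a joint): Turning angle of the dial, rad, 0 to 4.71 (stops at both ends), growing clockwise seen from above. At 0 the index mark points 135 degrees counter-clockwise (from above) from the hob's +x, that is to the front left. Turns freely both ways against light friction (0.07 N m, about 2 N at the stub) and stays where it is left. It starts at 0.1 to 1.0; the red line is always further clockwise, at a value of 1.6 to 3.6.
- dial_index (a point): Outer end of the white index mark (radial stripe 5 mm wide on the black dial), on the dial's rim 50 mm from its axis, at the height of the dial's flat face. Turns with the dial.
- dial_center (a point): Centre of the dial's flat top face, on its axis, 18 mm above the control strip (83 mm above the table). The dial is a black disc 100 mm in diameter; apart from the stub its face is flat and free.
- stub_top (a point): Centre of the top of the blue plastic finger stub: an upright pin 14 mm in diameter that stands 29 mm above the dial's face (top 112 mm above the table), 32 mm from the axis, exactly opposite the index mark. Push it sideways, round the axis, to turn the dial. It turns with the dial.
- red_line (a point): The point 50 mm from the dial's axis, at the height of the dial's face, where the index mark's outer end must come: radially in line with the red line, a flat red stripe 5 mm wide with a 14 mm wide tab at its outer end, on the control strip just outside the dial, 52 to 67 mm from the axis, between plain thin black scale lines. It cannot be moved by touch.
- start_button (a joint): Travel of the green push button, m: 0 up, 0.006 fully down. Springs back; fully down takes 5 N.
- start_button_top (a point): Centre of the top of the green button cap, 32 mm in diameter, pressed straight down. Moves with it.
- pan: Steel saute pan on the hob's glass, 170 mm in diameter, 52 mm high, its handle pointing away from the controls. Origin under its centre. Leave it.
- ramekin: White ramekin on the hob's glass, 60 mm in diameter, 38 mm high; origin under its centre. Leave it.
- red_bottle: Red squeeze bottle, 54 mm in diameter, 148 mm high, on the table; origin under its centre. Leave it.
- yellow_bottle: Yellow squeeze bottle, 54 mm in diameter, 148 mm high, on the table; origin under its centre. Leave it.
- tub: Pale deli tub with lid, 118 mm in diameter, 118 mm high, on the table; origin under its centre. Leave it.
- bowl: White bowl, 200 mm in diameter, 35 mm high, on the table; origin under its centre. Leave it.
- spoon: Steel spoon, 200 mm long, lying on the table. Leave it.

How it is judged (in metres and radians):
On the way, in this order (a step that is already met when the one before it is completed fails the run):
1. the dial stands still with its index mark on the red line (horizontal distance between dial_index and red_line below 0.0035 m and velocity of joint dial between -0.05 and 0.05 rad/s), for 0.2 s.
2. the green button is pressed down (4.5 mm or more) with the dial on the line (horizontal distance between dial_index and red_line below 0.0035 m and value of joint start_button above 0.0045 m), for 0.05 s.
At the end, for the whole second after the job is handed in: The outer end of the index mark is within 3.5 mm (4 degrees) of the red line's point, the dial is seated and still, the button is back up, and the other things are within 15 mm of where they were (all of step 1 and value of joint start_button below 0.0015 m and distance of dial_center from where it was at the start of the episode below 0.003 m and distance of each of pan, ramekin, red_bottle, yellow_bottle, tub, bowl, spoon from where it was at the start of the episode below 0.015 m); the robot touches nothing.
It fails at once if the dial is lifted from its seat by more than 6 mm (distance of dial_center from where it was at the start of the episode above 0.006 m).
It fails at once if the dial is forced: more than 25 N on it (contact force between the fingers and dial_unit above 25 N).
It fails at once if a bystander is shifted or lifted by more than 15 mm (distance of any of pan, ramekin, red_bottle, yellow_bottle, tub, bowl, spoon from where it was at the start of the episode above 0.015 m).
It also fails if it takes over 45 s, if anything falls off the work surface, if the arm or the gripper's body presses on something with over 40 N, if the wrist force passes 120 N, or if a joint passes its speed limit or range.

## Robot

A 7-joint arm with a two-finger parallel gripper is mounted at the origin on the work surface. World frame = base frame: x ahead of the robot, y to its left, z up, the work surface at z = 0. Lengths are in m, angles in degrees, forces in N, time in s.
With the tool pointing down it reaches from about 0.35 to 0.9 m from the base axis. Payload 8.1 kg.
Tool frame: the origin (TCP) lies midway between the tips of the shut fingers; the grasp point (between the pads) lies 19 mm behind it; z points along the fingers, y is the line along which they close (so a half turn about z gives the same grasp; the last joint's range is limited). The gripper opens to 85 mm and grips with 20 to 120 N. Pads are 22 mm wide; open, the fingers measure 114 mm over their backs; the gripper's body (76 mm by 85 mm) begins 54 mm behind the grasp point. The pads swing forward as they close: fully open they stand 13 mm farther back than shut.
Start: joints at [-79.962, 24.895, 1.432, 90.138, -0.665, 64.973, -4.303], TCP at [0.171, 0.601, 0.192] pointing down, gripper open.
Joint ranges: [-149.89, 149.89], [-25.12, 119.58], [-72.63, 75.52], [4.76, 147.25], [-75.54, 255.54], [6.69, 114.76], [-157.13, 157.13]. Speed limits (degrees/s): [127.2, 127.2, 172.46, 172.46, 180, 180, 180].

## Interface

Orientations are given as [roll, pitch, yaw] about the fixed x, y, z axes, in that order (R = Rz(yaw) Ry(pitch) Rx(roll)).
In Python, from rig import arm, eyes, job, spotter gives the robot as it stands.
- The arm moves only by the shell command python3 -m inch 'ROWS' [FORCE]. ROWS is JSON, a list of rows, each a list of 5 numbers: the shift along the tool's x, y, z each as a share of 50 cm, from -1 to 1, then the turn about the tool's z as a share of 45 degrees, from -1 to 1, then the finger opening in mm, from 0 to 85.4. A call has 1 to 20 rows; each row is the pose to reach, as a shift and turn from the pose commanded when the call began, along the tool's axes at that moment; what a row does not reach only later rows make up. A row lasts 1/8 s, in which the tool goes at most 62.5 mm and 10.7 degrees, less where a joint would pass 70% of its speed; a pose out of reach is approached as far as the arm can. A call with a number of a shift or a turn outside -1 to 1 is refused whole. A call with a gripper value outside its range is refused whole. The fingers move at their own pace and stop on an object; FORCE is the grip in N (left out, the last holds). Time passes only in rows, so rows that repeat a pose let the fingers close. It gives the time, the measured TCP pose, the force, the opening and the grip force at its end, in the units of the state.
- arm.read_state(): the state, without advancing time (a new reading comes with each control period).
- eyes.capture(name): name is "scene" or "top" or "wrist"; returns a dict with "img" (420x560x3 uint8, red, green, blue), "intrinsics" (3x3 intrinsics, pixels), "xyz" and "rotation" of the camera in the world. Camera axes: x right, y down, z forward; pixel columns grow to the right and rows downward; lengths in m; the calibration is good to about 2 mm. A picture is of the moment at which its call begins. There is no depth.
- job.hand_in(): hands the job in; it is judged then, once.
Trained networks look in a picture, given as the dict that the camera call returned (one of the last four; its "shot" number tells which), for a name from the list of things; names that differ only in an ending like _2 or _b are one class to them, and where a whole thing is asked for, a point or a joint stands for the part that bears it (a point fixed in the world has none). Each returns a list of dicts, best first, with "score" (0 to 1); they miss things now and then, are a little off and sometimes report something else, mostly with a low value. They report only what shows in the picture. A call takes as long as a camera call.
- spotter.trace(thing, picture): "mask" (420x560 bool, what is visible of it) and "centre" ([row, column] in pixels, amid what is visible of it).
The state is a dict: "time_s": time; "qpos": joint angles; "joint_velocities": joint speeds; "joint_torque": joint torques, N m; "position": TCP position; "eef_rot": TCP orientation; "contact_force": force on the tool from outside, world axes, zero at the start; "wrist_torque": the same for the moment, N m; "width": opening from 0.0 (shut) to 1.0 (fully open); "finger_force": force on a finger pad.
Only numpy, scipy, OpenCV 4.12 (cv2) and the standard library are available. Lean on these libraries where they do the work, as an engineer would, in place of code of your own. Each camera call takes 0.05 s, during which the arm holds its last target. There are 200 camera calls.

## Working session

There is one attempt and no reset: what is moved stays moved. The work goes in short steps, Python scripts to look and compute and a shell command to move; the robot and the scene stay as the last step left them, time stands still between calls to the robot, and variables do not carry over. Pictures are saved under pics/ and viewed, at most 10 in all, crops included, and the job is handed in when it is done.

```bash
mkdir -p pics; ls
cat > h.py <<'E'
import numpy as np, cv2
from rig import arm, eyes, job, spotter
from scipy.spatial.transform import Rotation as R
def save(c,n,crop=None,s=1):
    im=c["img"][...,::-1]
    if crop: r0,r1,c0,c1=crop; im=im[r0:r1,c0:c1]
    cv2.imwrite("pics/"+n,cv2.resize(im,None,fx=s,fy=s,interpolation=cv2.INTER_CUBIC))
def ray(c,row,col,z):
    K=np.array(c["intrinsics"]);Rm=np.array(c["rotation"]);p=np.array(c["xyz"])
    if Rm.shape!=(3,3): Rm=R.from_euler('xyz',Rm,degrees=True).as_matrix()
    d=Rm@np.linalg.solve(K,[col,row,1.]); return p+d*(z-p[2])/d[2]
def proj(c,P):
    K=np.array(c["intrinsics"]);Rm=np.array(c["rotation"])
    q=K@(Rm.T@(np.array(P)-np.array(c["xyz"]))); return q[1]/q[2],q[0]/q[2]
E
python3 - <<'E'
from h import *
t=eyes.capture("top"); save(t,"top.png",s=1.42)
print(t["xyz"],np.round(t["rotation"],3),t["intrinsics"])
for n,z in [("dial_unit",.083),("stub_top",.112),("start_button_top",.07),("hob",.065),("pan",.08)]:
    for d in spotter.trace(n,t)[:2]: print(n,round(d["score"],2),np.round(d["centre"],1),ray(t,*d["centre"],z).round(4),d["mask"].sum())
s=arm.read_state(); print({k:np.round(v,3) for k,v in s.items()})
E
```

```text
pics
[ 0.34454912 -0.00528799  1.69764944] [-172.583    0.353  -89.973] [[520.85000662   0.         284.79467403]
 [  0.         520.85000662 215.97628685]
 [  0.           0.           1.        ]]
dial_unit 0.8 [218.3 272.3] [0.5474 0.0438 0.083 ] 795
dial_unit 0.67 [148.6 292.9] [ 0.7708 -0.0209  0.083 ] 2420
stub_top 0.65 [216.4 272.8] [0.5497 0.0414 0.112 ] 740
stub_top 0.42 [176.3 336.4] [ 0.6749 -0.1553  0.112 ] 269
start_button_top 0.48 [212.5 327.4] [ 0.5674 -0.1295  0.07  ] 50
hob 0.76 [194.9 294.9] [ 0.6246 -0.0272  0.065 ] 9131
pan 0.98 [149.3 293.2] [ 0.7693 -0.0219  0.08  ] 2431
{'time_s': np.float64(0.3), 'qpos': array([-79.961,  24.912,   1.432,  90.154,  -0.663,  64.975,  -4.301]), 'joint_velocities': array([-0.079, -0.166, -0.031, -0.018,  0.082,  0.028, -0.027]), 'joint_torque': array([-1.0000e-03, -6.6965e+01,  1.0230e+00, -3.1604e+01,  1.5000e-02,
        8.0000e-03, -0.0000e+00]), 'position': array([0.171, 0.601, 0.191]), 'eef_rot': array([-1.79967e+02,  5.00000e-03,  1.64081e+02]), 'contact_force': array([ 0.478,  0.539, -0.309]), 'wrist_torque': array([ 0.063, -0.017,  0.031]), 'finger_force': np.float64(0.0), 'width': np.float64(1.001)}
```

View pics/top.png

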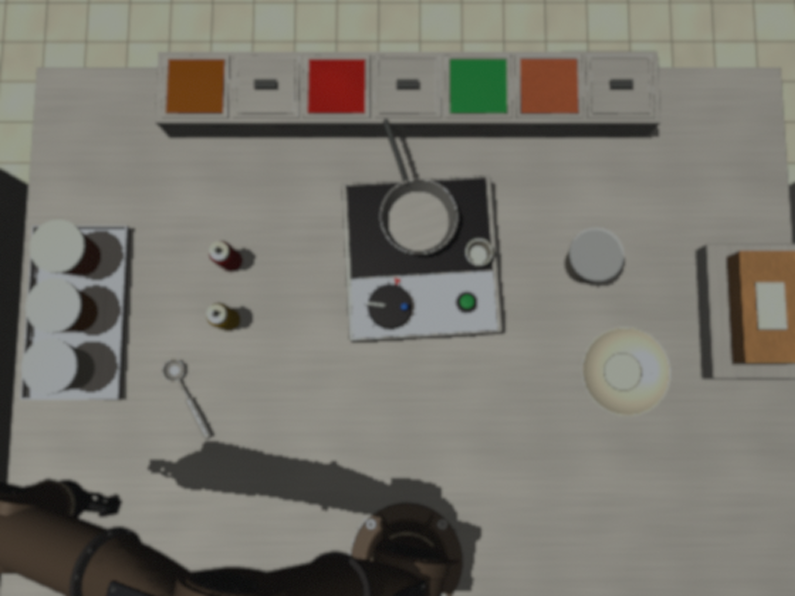

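The top view shows the dial at about (390,306), its index pointing left (+y), the stub at right (404,307), the red line above at (397,281) and the green button at (467,301). The dial therefore needs about 100° clockwise. I'll move over it to look from nearer.

```bash
python3 -m inch '[[0,0,-0.12,0,30],[0,0,-0.2,0,30],[-0.9,-0.88,-0.3,1,30],[-0.9,-0.88,-0.3,1,30],[-0.9,-0.88,-0.3,1,30],[-0.9,-0.88,-0.3,1,30],[-0.9,-0.88,-0.3,1,30],[-0.9,-0.88,-0.3,1,30],[-0.9,-0.88,-0.3,1,30],[-0.9,-0.88,-0.3,1,30],[-0.9,-0.88,-0.3,1,30],[-0.9,-0.88,-0.3,1,30],[-0.9,-0.88,-0.3,1,30],[-0.9,-0.88,-0.3,1,30],[-0.9,-0.88,-0.3,1,30],[-0.9,-0.88,-0.3,1,30],[-0.9,-0.88,-0.3,1,30],[-0.9,-0.88,-0.3,1,30]]' 20
python3 - <<'E'
from h import *
w=eyes.capture("wrist"); save(w,"w1.png",s=1.42)
print(w["xyz"],w["rotation"])
for n,z in [("dial_unit",.083),("stub_top",.112),("start_button_top",.07),("red_line",.065),("hob",.065)]:
    for d in spotter.trace(n,w)[:2]: print(n,round(d["score"],2),np.round(d["centre"],1),ray(w,*d["centre"],z).round(4),d["mask"].sum())
print(arm.read_state()["qpos"])
E
```

```text
time_s: 2.55
position: [0.4834, 0.0548, 0.3415]
eef_rot: [180.0, -0.0, 119.1]
contact_force: [-0.6, 1.2, 0.2]
width: 0.347
finger_force: 0.0
[0.44834316 0.11743162 0.52381128] [1.63617592e+02 2.44119709e-02 2.91022931e+01]
dial_unit 0.68 [199.4 320.6] [0.5466 0.0417 0.083 ] 4410
stub_top 0.82 [200.2 322.8] [0.543  0.0471 0.112 ] 4483
stub_top 0.36 [228.  354.5] [0.5958 0.0357 0.112 ] 64
start_button_top 0.57 [306.1 270.6] [ 0.5683 -0.135   0.07  ] 408
start_button_top 0.23 [201.4 324.5] [0.5555 0.0396 0.07  ] 4423
red_line 0.74 [203.3 323.3] [0.5566 0.0357 0.065 ] 4484
hob 0.66 [226.8 345.4] [0.6006 0.0217 0.065 ] 33939
[-43.86950681   5.69096319  35.28526937  96.25324331  -3.3461889
  79.11138305  20.9881339 ]
```

View pics/w1.png

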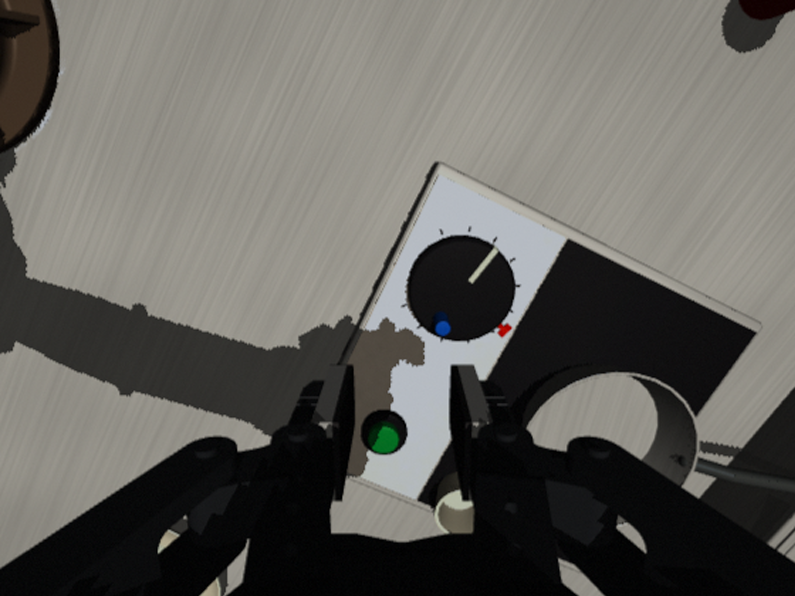

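The wrist view shows the dial at (461,288), the white index toward (495,250), the blue stub at (443,327), the red tab at (504,330) and the green button at (384,435). I'll measure these by colour.

```bash
cat >> h.py <<'E'
def measure(w,guess=(.547,.042),verbose=True):
    hsv=cv2.cvtColor(w["img"],cv2.COLOR_RGB2HSV).astype(int);H,S,V=[hsv[...,i] for i in range(3)]
    # rectify: per-pixel world position at several heights
    rr,cc=np.mgrid[0:420,0:560]
    K=np.array(w["intrinsics"]);Rm=R.from_euler('xyz',w["rotation"],degrees=True).as_matrix() if np.shape(w["rotation"])!=(3,3) else np.array(w["rotation"])
    d=np.stack([cc,rr,np.ones_like(cc)],-1)@np.linalg.inv(K).T@Rm.T;p=np.array(w["xyz"])
    at=lambda z:(p+d*((z-p[2])/d[...,2])[...,None])[...,:2]
    A83,A65,A112=at(.083),at(.065),at(.112)
    r=np.linalg.norm(A83-guess,axis=-1)
    out={}
    blue=(H>100)&(H<130)&(S>120)&(r<.075)
    red=((H<8)|(H>172))&(S>130)&(r<.09)
    # dial: dark blob, hull, ellipse
    dark=((V<70)|blue)&(r<.056)
    for _ in range(3):
        m=((V<80)|blue)&(r<.058); m=cv2.morphologyEx(m.astype(np.uint8),cv2.MORPH_OPEN,np.ones((5,5)))
        n,l,st,ce=cv2.connectedComponentsWithStats(m); k=1+np.argmax(st[1:,4]); 
        cn,_=cv2.findContours((l==k).astype(np.uint8),cv2.RETR_EXTERNAL,cv2.CHAIN_APPROX_NONE)
        h=cv2.convexHull(max(cn,key=cv2.contourArea))[:,0]; P=A83[h[:,1],h[:,0]]
        (cx,cy),rad=cv2.minEnclosingCircle((P*1000).astype(np.float32)); c=np.array([cx,cy])/1000
        guess=c; r=np.linalg.norm(A83-guess,axis=-1)
    out["c"]=c;out["rad"]=rad
    out["red"]=A65[red].mean(0) if red.any() else None
    out["stub"]=A112[blue].mean(0) if blue.any() else None
    g=(H>45)&(H<80)&(S>110)
    out["btn"]=at(.07)[g].mean(0) if g.sum()>50 else None
    out["n"]=[int(blue.sum()),int(red.sum()),int(g.sum())]
    return out,A83,A65,A112,hsv
E
python3 - <<'E'
from h import *
w=eyes.capture("wrist")
o,A83,A65,A112,hsv=measure(w)
c=o["c"];print(o)
an=lambda v:np.degrees(np.arctan2(v[1],v[0]))
r=np.linalg.norm(A83-c,axis=-1)
wm=(hsv[...,2]>110)&(r<.046); iv=A83[wm].mean(0)-c
print("idx ang",an(iv),np.hypot(*iv),wm.sum(),"red ang",an(o["red"]-c),np.hypot(*(o["red"]-c)),"stub",an(o["stub"]-c),np.hypot(*(o["stub"]-c)))
print(o["btn"]-c, np.hypot(*(o["btn"]-c)))
E
```

```text
{'c': array([0.553836 , 0.0393553]), 'rad': 50.604736328125, 'red': array([0.61526685, 0.02188494]), 'stub': array([0.54813567, 0.00932981]), 'btn': array([ 0.62030181, -0.20699037]), 'n': [186, 61, 1204]}
idx ang 13.463501140590887 0.0051024346596827 180 red ang -15.875256519552334 0.06386675930783908 stub -100.74965709058473 0.03056179869751
[ 0.06646582 -0.24634567] 0.2551546459155692
```

```bash
cat >> h.py <<'E'
def rect(w,c,z,half=.08,n=480):
    # topdown ortho: up=+x, right=-y
    Rm=R.from_euler('xyz',w["rotation"],degrees=True).as_matrix();K=np.array(w["intrinsics"])
    P=np.array([[c[0]+a*half,c[1]+b*half,z] for a,b in [(1,1),(1,-1),(-1,-1),(-1,1)]])
    q=(P-np.array(w["xyz"]))@Rm@K.T; q=(q[:,:2]/q[:,2:]).astype(np.float32)
    M=cv2.getPerspectiveTransform(q,np.float32([[0,0],[n,0],[n,n],[0,n]]))
    return cv2.warpPerspective(w["img"],M,(n,n),flags=cv2.INTER_CUBIC)
def um(row,col,c,half=.08,n=480): s=2*half/n; return np.array([c[0]+half-row*s,c[1]+half-col*s])
E
python3 - <<'E'
from h import *
w=eyes.capture("wrist")
im=rect(w,(.55,.04),.083)
for a in (0,120,240,360): cv2.line(im,(a,0),(a,480),(255,0,255),1);cv2.line(im,(0,a),(480,a),(255,0,255),1)
b=rect(w,(.567,-.132),.07,.03,300)
out=np.zeros((480,780,3),np.uint8);out[:,:480]=im;out[:300,480:]=b
cv2.imwrite("pics/r1.png",out[...,::-1])
E
```

```text
(no output)
```

View pics/r1.png

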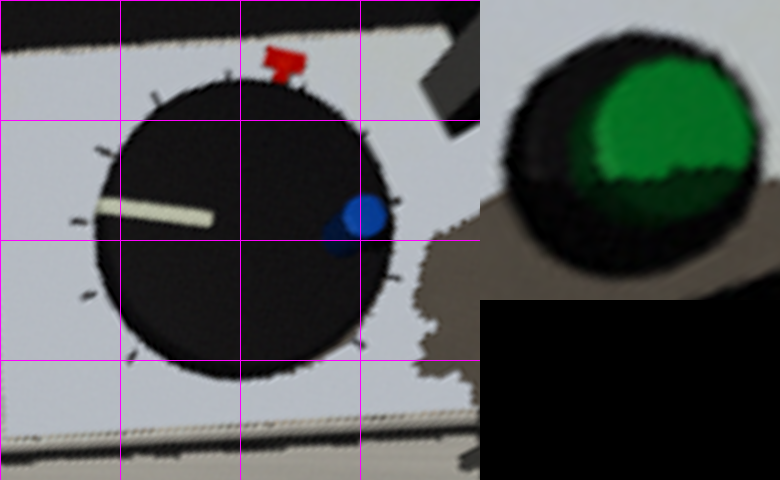

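Dial centre is at rectified (244,228), about (0.554, 0.039), radius 49.8 mm. The index sits at about 80.5° and the red line at about -15.3°, so roughly 96° clockwise. I'll turn the wrist so the fingers can straddle the stub, with joint 7 in the middle of its range for the sweep.

```bash
for i in 1 2 3; do :; done
python3 -m inch '[[0,0,0,-1,30],[0,0,0,-1,30],[0,0,0,-1,30],[0,0,0,-1,30],[0,0,0,-1,30]]' >/dev/null
python3 -m inch '[[0,0,0,-1,30],[0,0,0,-1,30],[0,0,0,-1,30],[0,0,0,-1,30],[0,0,0,-1,30]]' >/dev/null
python3 -m inch '[[0,0,0,-1,30],[0,0,0,-1,30],[0,0,0,-1,30],[0,0,0,-1,30],[0,0,0,-1,30],[0,0,0,-1,30]]'
cat >> h.py <<'E'
def shift(target,yaw=None):
    s=arm.read_state();p=np.array(s["position"]);e=s["eef_rot"]
    M=R.from_euler('xyz',e,degrees=True).as_matrix()
    d=M.T@(np.array(target)-p)
    t=None if yaw is None else -((yaw-e[2]+180)%360-180)/45
    return (d/.5).round(4),t,s
E
python3 - <<'E'
from h import *
c=np.array([.5538,.0387]);a=np.radians(-99.5)
p=c+.032*np.array([np.cos(a),np.sin(a)])
d,t,s=shift([*p,.2],-99.5);print(p,d,t,np.round(s["qpos"],1),s["position"],s["eef_rot"])
E
```

```text
time_s: 4.95
position: [0.4835, 0.0544, 0.3415]
eef_rot: [-180.0, 0.0, -106.2]
contact_force: [-0.7, 0.7, -0.2]
width: 0.349
finger_force: 0.0
[0.54851848 0.00713886] [ 0.0544 -0.1513  0.283 ] -0.1496556032907222 [-34.5   5.7  24.6  95.7  -2.4  79.2 154.2] [0.48346781 0.05440186 0.34151654] [-1.79997817e+02  2.25491687e-03 -1.06234502e+02]
```

```bash
python3 -m inch '[[0.054,-0.151,0.1,0,32],[0.054,-0.151,0.2,0,32],[0.054,-0.151,0.32,0,32],[0.054,-0.151,0.363,0,32],[0.054,-0.151,0.363,0,32]]'
python3 - <<'E'
from h import *
w=eyes.capture("wrist"); save(w,"w2.png",s=1.42)
hsv=cv2.cvtColor(w["img"],cv2.COLOR_RGB2HSV)
b=cv2.inRange(hsv,(100,120,100),(130,255,255)); ys,xs=np.nonzero(b)
print(len(ys),ray(w,ys.mean(),xs.mean(),.112))
d,t,s=shift([.5485,.0071,.092]);print(d,s["position"],np.round(s["qpos"],1))
E
```

```text
time_s: 5.58
position: [0.5456, 0.0066, 0.1563]
eef_rot: [179.5, -0.2, -106.2]
contact_force: [-0.8, 0.2, 0.1]
width: 0.371
finger_force: 0.0
284 [0.55142619 0.00560795 0.112     ]
[ 1.000e-04 -2.300e-03  1.349e-01] [0.54766514 0.00749498 0.15946377] [ -4.1  19.8  -3.  103.    1.2  57.4 156.3]
```

View pics/w2.png

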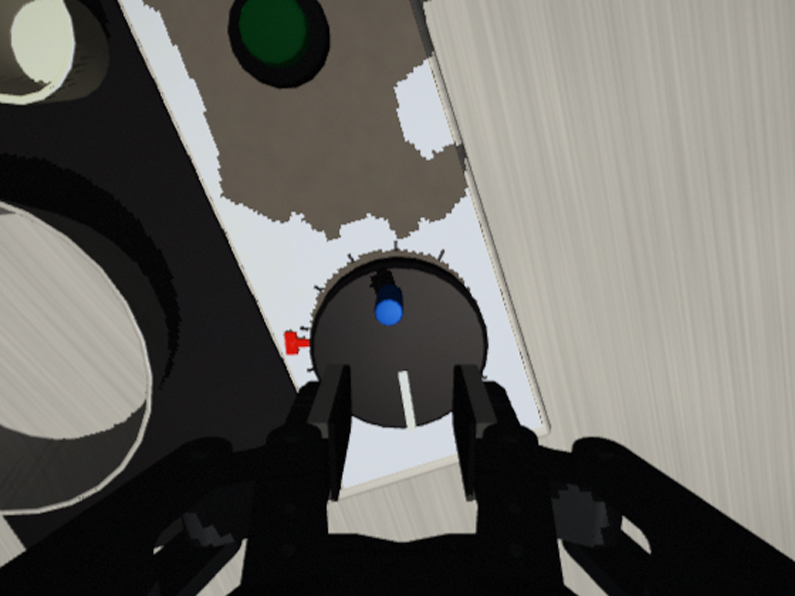

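The stub is at (388,312), between the fingers and slightly left of the middle, with the index pointing at the viewer. Now I'll descend round it and narrow the fingers.

```bash
python3 -m inch '[[0,-0.004,0.02,0.1,32],[0,-0.004,0.06,0.1,32],[0,-0.004,0.1,0.1,32],[0,-0.004,0.134,0.1,32],[0,-0.004,0.134,0.1,32],[0,-0.004,0.134,0.1,22],[0,-0.004,0.134,0.1,22],[0,-0.004,0.134,0.1,22]]'
python3 - <<'E'
from h import *
w=eyes.capture("wrist"); save(w,"w3.png",s=1.42)
hsv=cv2.cvtColor(w["img"],cv2.COLOR_RGB2HSV)
b=cv2.inRange(hsv,(100,120,100),(130,255,255)); ys,xs=np.nonzero(b)
print(len(ys),ray(w,ys.mean(),xs.mean(),.112))
s=arm.read_state();print(s["position"],s["eef_rot"],s["contact_force"],np.round(s["qpos"],1))
E
```

```text
time_s: 6.62
position: [0.551, 0.0073, 0.0938]
eef_rot: [-179.9, 0.0, -110.4]
contact_force: [1.1, 0.5, -0.4]
width: 0.258
finger_force: 0.0
432 [0.55196199 0.00583414 0.112     ]
[0.55086039 0.00729095 0.09351976] [-1.79962644e+02  1.95149277e-02 -1.10429717e+02] [-0.12958404  0.42776339 -0.77960334] [ -4.7  24.1  -2.2 107.2   1.2  48.7 152.1]
```

View pics/w3.png

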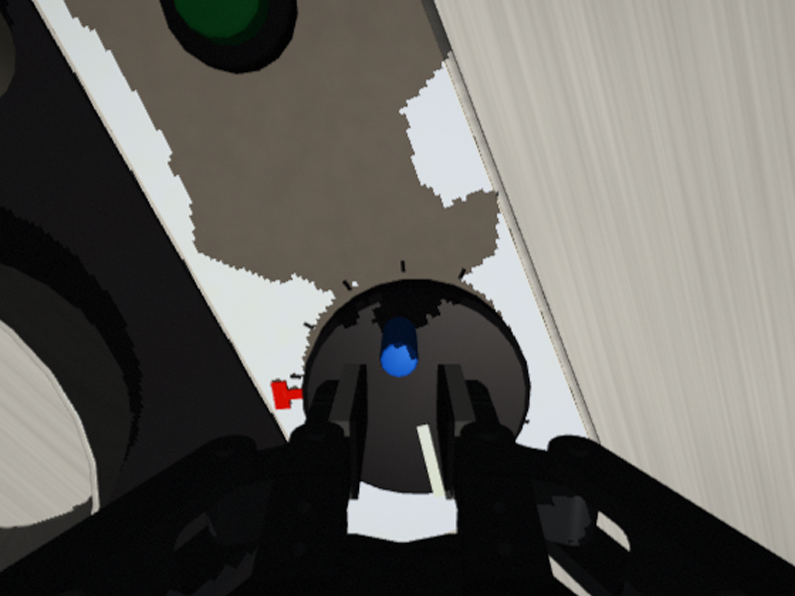

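The stub at (399,360) is between the fingers, and TCP and stub agree to within 2 mm. Next I work out the arc offsets in tool axes.

```bash
cat > arc.py <<'E'
import sys
from h import *
# offsets in tool shares for sweep from a0 clockwise by span
c=np.array([.554,.0388]);span,n=float(sys.argv[1]),int(sys.argv[2])
s=arm.read_state();p=np.array(s["position"]);M=R.from_euler('xyz',s["eef_rot"],degrees=True).as_matrix()
v=p[:2]-c;a0=np.degrees(np.arctan2(v[1],v[0]));print("a0",a0,"r",np.hypot(*v),"yaw",s["eef_rot"][2],s["position"])
r0=np.hypot(*v)
for i in range(1,n+1):
    a=np.radians(a0-span*i/n); r=r0+(.032-r0)*i/n; q=c+r*np.array([np.cos(a),np.sin(a)])
    d=M.T@np.array([*(q-p[:2]),0])/.5; print(d[:2].round(3).tolist(),round(span*i/n/45,3))
E
python3 arc.py 45 9
```

```text
a0 -95.69026022814856 r 0.031665081209915194 yaw -110.4297172432828 [0.55086039 0.00729095 0.09351976]
[0.001, 0.005] 0.111
[0.002, 0.011] 0.222
[0.002, 0.016] 0.333
[0.002, 0.022] 0.444
[0.001, 0.027] 0.556
[0.0, 0.033] 0.667
[-0.001, 0.038] 0.778
[-0.003, 0.043] 0.889
[-0.006, 0.048] 1.0
```

```bash
python3 -m inch '[[0,0.003,0,0.056,22],[0.001,0.005,0,0.111,22],[0.001,0.008,0,0.167,22],[0.002,0.011,0,0.222,22],[0.002,0.0135,0,0.278,22],[0.002,0.016,0,0.333,22],[0.002,0.019,0,0.389,22],[0.002,0.022,0,0.444,22],[0.0015,0.0245,0,0.5,22],[0.001,0.027,0,0.556,22],[0.0005,0.03,0,0.611,22],[0,0.033,0,0.667,22],[-0.0005,0.0355,0,0.722,22],[-0.001,0.038,0,0.778,22],[-0.002,0.0405,0,0.833,22],[-0.003,0.043,0,0.889,22],[-0.0045,0.0455,0,0.944,22],[-0.006,0.048,0,1,22],[-0.006,0.048,0,1,22]]'
cat > look.py <<'E'
import sys
from h import *
w=eyes.capture("wrist"); save(w,sys.argv[1],s=1.42)
hsv=cv2.cvtColor(w["img"],cv2.COLOR_RGB2HSV)
b=cv2.inRange(hsv,(100,120,100),(130,255,255)); ys,xs=np.nonzero(b)
P=ray(w,ys.mean(),xs.mean(),.112)[:2] if len(ys) else None
rd=cv2.inRange(hsv,(0,130,60),(8,255,255))|cv2.inRange(hsv,(172,130,60),(180,255,255)); yr,xr=np.nonzero(rd)
Q=ray(w,yr.mean(),xr.mean(),.065)[:2] if len(yr) else None
c=np.array([.554,.0388])
for n,X in (("stub",P),("red",Q)):
    if X is not None: v=X-c; print(n,X.round(4),"ang",np.degrees(np.arctan2(v[1],v[0])).round(1),"r",np.hypot(*v).round(4))
s=arm.read_state();print(np.round(s["contact_force"],1),np.round(s["qpos"],1))
E
python3 look.py w4.png; python3 arc.py 45 9
```

```text
time_s: 9.05
position: [0.5291, 0.0185, 0.0931]
eef_rot: [180.0, -0.0, -155.4]
contact_force: [-0.3, -0.3, 0.6]
width: 0.253
finger_force: 0.0
[-0.  -0.  -0.4] [-14.4  22.3   8.6 110.8  -4.5  47.2 111.3]
a0 -140.68665063415258 r 0.03207407624525035 yaw -155.3671300528685 [0.52918452 0.01847911 0.09307882]
[0.001, 0.005] 0.111
[0.002, 0.011] 0.222
[0.002, 0.017] 0.333
[0.002, 0.022] 0.444
[0.001, 0.028] 0.556
[-0.0, 0.033] 0.667
[-0.002, 0.038] 0.778
[-0.004, 0.044] 0.889
[-0.007, 0.049] 1.0
```

View pics/w4.png

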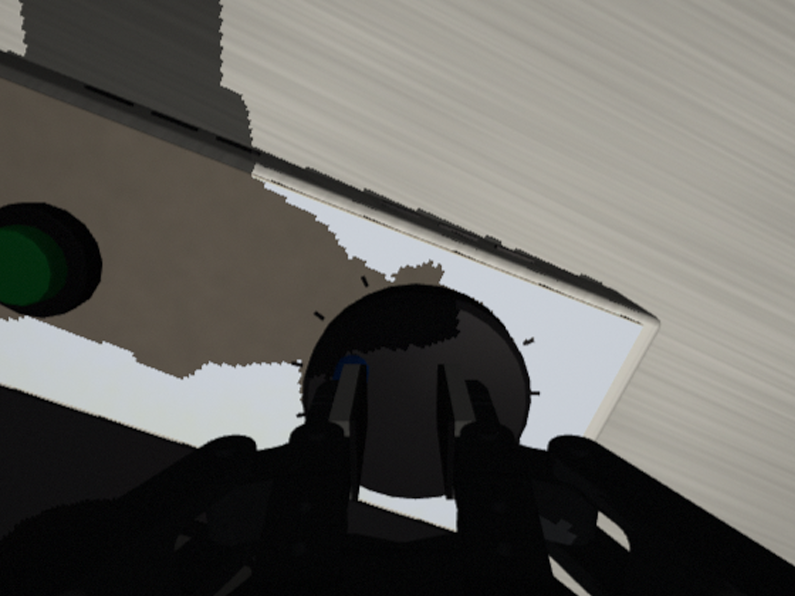

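The picture shows the stub, dark blue at (350,358), behind the left finger, with the index hidden. Before going on I need to know whether the dial turned, so I'll check with projections and the other cameras.

Run:
```python
from h import *
w=eyes.capture("wrist");s=arm.read_state();p=np.array(s["position"]);M=R.from_euler('xyz',s["eef_rot"],degrees=True).as_matrix()
w["rotation"]=R.from_euler('xyz',w["rotation"],degrees=True).as_matrix()
pr=lambda P:(np.array(proj(w,P))*1.42).round(0)[::-1]
for x in (-.011,0,.011):
    for z in (0,-.01,-.02,-.03): print(x,z,pr(p+M@[x,-.011,z]))
for a in (-95,-105,-115,-125,-135):
    q=[.554+.032*np.cos(np.radians(a)),.0388+.032*np.sin(np.radians(a))]
    print("stub",a,pr([*q,.112]),pr([*q,.083]))
t=eyes.capture("top");print(np.round(proj({**t,"rotation":R.from_euler('xyz',t["rotation"],degrees=True).as_matrix()},[.554,.0388,.083])))
sc=eyes.capture("scene");Rs=R.from_euler('xyz',sc["rotation"],degrees=True).as_matrix()
r,c=np.round(proj({**sc,"rotation":Rs},[.554,.0388,.09])).astype(int);print(r,c,sc["xyz"])
a=cv2.resize(w["img"][210:330,180:400],None,fx=3,fy=3,interpolation=cv2.INTER_CUBIC);a=np.clip(a.astype(int)*3,0,255).astype(np.uint8)
b=cv2.resize(sc["img"][max(r-40,0):r+40,max(c-50,0):c+50],(450,360),interpolation=cv2.INTER_CUBIC)
o=np.zeros((600,800,3),np.uint8);o[:360,:660]=a;o[360:600,:300]=cv2.resize(b,(300,240));
cv2.imwrite("pics/d1.png",o[...,::-1])
```

```text
-0.011 0 [374. 370.]
-0.011 -0.01 [373. 381.]
-0.011 -0.02 [371. 394.]
-0.011 -0.03 [369. 407.]
0 0 [374. 345.]
0 -0.01 [372. 354.]
0 -0.02 [371. 365.]
0 -0.03 [369. 378.]
0.011 0 [373. 318.]
0.011 -0.01 [372. 327.]
0.011 -0.02 [370. 336.]
0.011 -0.03 [368. 347.]
stub -95 [348. 403.] [355. 370.]
stub -105 [356. 391.] [362. 359.]
stub -115 [367. 381.] [371. 351.]
stub -125 [379. 373.] [382. 343.]
stub -135 [393. 367.] [394. 338.]
[216. 274.]
201 286 [ 1.23591514 -0.246206    1.14503673]
```

View pics/d1.png

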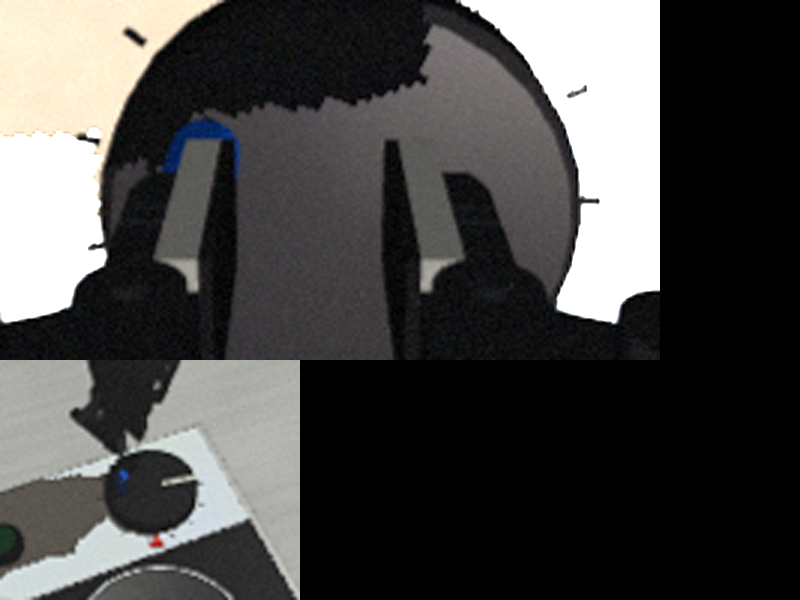

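Run:
```python
from h import *
sc=eyes.capture("scene");s=arm.read_state();p=np.array(s["position"]);M=R.from_euler('xyz',s["eef_rot"],degrees=True).as_matrix()
S={**sc,"rotation":R.from_euler('xyz',sc["rotation"],degrees=True).as_matrix()}
for z in (.09,.1,.11,.12,.13,.14,.15): print("tip ray",z,ray(sc,192.7,276,z).round(4))
for y in (-.011,.011):
  for z in (0,-.01,-.02,-.03,-.04): print(y,z,np.round(proj(S,p+M@[0,y,z]),1))
print(p,s["width"])
```

```text
tip ray 0.09 [0.5136 0.0194 0.09  ]
tip ray 0.1 [0.5205 0.0169 0.1   ]
tip ray 0.11 [0.5273 0.0144 0.11  ]
tip ray 0.12 [0.5342 0.0118 0.12  ]
tip ray 0.13 [0.541  0.0093 0.13  ]
tip ray 0.14 [0.5479 0.0068 0.14  ]
tip ray 0.15 [0.5547 0.0043 0.15  ]
-0.011 0 [197.9 274.9]
-0.011 -0.01 [196.1 274.9]
-0.011 -0.02 [194.2 274.9]
-0.011 -0.03 [192.3 274.9]
-0.011 -0.04 [190.4 274.9]
0.011 0 [194.  279.8]
0.011 -0.01 [192.2 279.8]
0.011 -0.02 [190.3 279.9]
0.011 -0.03 [188.4 279.9]
0.011 -0.04 [186.5 280. ]
[0.52921184 0.01834086 0.09304868] 0.25923002936087214
```

The dial has not turned. The stub is still near -97°, and the fingertips passed above it because the open pads sit farther back than I assumed. I'll push with shut fingers instead, whose tips are at the TCP: lift, shut, and go to the counter-clockwise side of the stub.

```bash
python3 -m inch '[[0,0,-0.06,0,0],[0,0,-0.12,0,0],[-0.083,-0.049,-0.12,-0.95,0],[-0.083,-0.049,-0.12,-0.95,0],[-0.083,-0.049,-0.12,-0.95,0],[-0.083,-0.049,-0.12,-0.95,0],[-0.083,-0.049,-0.12,-0.95,0],[-0.083,-0.049,-0.12,-0.95,0]]'
python3 - <<'E'
from h import *
w=eyes.capture("wrist");s=arm.read_state();p=np.array(s["position"]);M=R.from_euler('xyz',s["eef_rot"],degrees=True).as_matrix()
W={**w,"rotation":R.from_euler('xyz',w["rotation"],degrees=True).as_matrix()}
im=np.clip(w["img"].astype(int)*2,0,255).astype(np.uint8); im=cv2.resize(im,(795,596))
for z,col in ((0,(255,0,0)),(-.019,(255,255,0)),(-.04,(0,255,0))):
    for x in (-.011,.011):
        r,c=proj(W,p+M@[x,0,z]); cv2.circle(im,(int(c*1.42),int(r*1.42)),3,col,-1)
cv2.imwrite("pics/w5.png",im[...,::-1]);print(p,s["width"],s["eef_rot"],np.round(s["qpos"],1))
E
```

```text
time_s: 10.3
position: [0.577, 0.0133, 0.153]
eef_rot: [180.0, 0.0, -112.9]
contact_force: [-0.6, -0.1, -0.2]
width: -0.002
finger_force: 0.0
[0.5770513  0.01336839 0.15298752] 0.0036097332925340174 [ 1.79998125e+02 -1.45616234e-03 -1.12864214e+02] [ -6.9  22.5   0.4  99.8  -0.2  57.7 150.7]
```

View pics/w5.png

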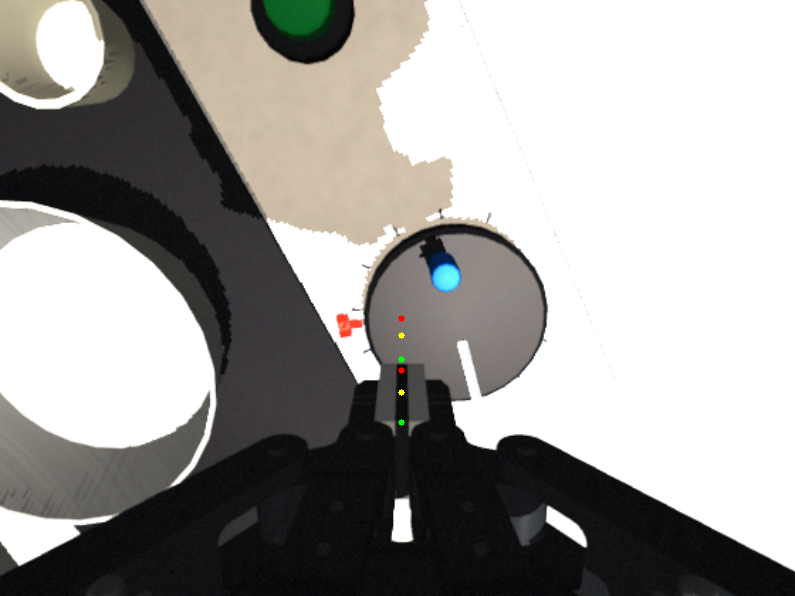

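Shut fingertips show at row 364, while the red TCP marks project at rows 318 to 370. So the real tip is either set back or offset, and I'll settle that with a scene view at pushing height.

```bash
python3 -m inch '[[0,0,0.06,0,0],[0,0,0.12,0,0],[0,0,0.12,0,0],[0,0,0.12,0,0]]'
python3 - <<'E'
from h import *
sc=eyes.capture("scene");s=arm.read_state();p=np.array(s["position"]);M=R.from_euler('xyz',s["eef_rot"],degrees=True).as_matrix()
S={**sc,"rotation":R.from_euler('xyz',sc["rotation"],degrees=True).as_matrix()}
r0,c0=150,236; k=8
im=cv2.resize(sc["img"][r0:r0+70,c0:c0+95],None,fx=k,fy=k,interpolation=cv2.INTER_CUBIC)
im=np.clip(im.astype(int)*2,0,255).astype(np.uint8)
for z,col in ((0,(255,0,0)),(-.02,(255,255,0)),(-.04,(0,255,0))):
    for x in (-.011,.011):
        r,c=proj(S,p+M@[x,0,z]); cv2.circle(im,(int((c-c0+.5)*k),int((r-r0+.5)*k)),3,col,-1)
for P in ([.554,.0388,.083],[.5505,.0070,.112]):
    r,c=proj(S,P); cv2.drawMarker(im,(int((c-c0+.5)*k),int((r-r0+.5)*k)),(255,0,255),0,14,1)
cv2.imwrite("pics/s2.png",im[...,::-1]);print(p,s["width"],s["contact_force"])
E
```

```text
time_s: 10.85
position: [0.5777, 0.0136, 0.094]
eef_rot: [-179.9, 0.0, -112.7]
contact_force: [-0.5, 0.3, 0.5]
width: -0.003
finger_force: 0.0
[0.57804331 0.01360553 0.09434308] 0.0007722157531021848 [ 0.49249973 -0.37331957 -0.57838323]
```

View pics/s2.png

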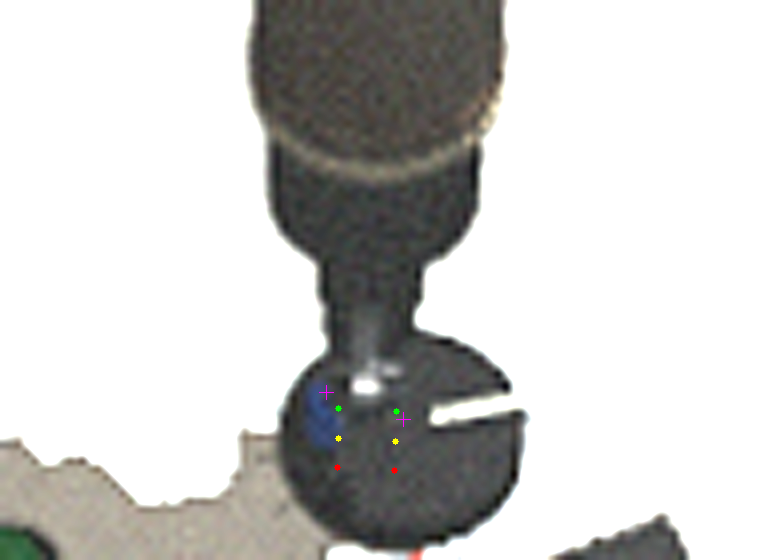

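Run:
```python
from h import *
im=np.mean([eyes.capture("scene")["img"].astype(float).mean(2) for _ in range(4)],0)
print("cols",list(range(274,300,2)))
for r in range(188,220): print(r,im[r,274:300:2].round(0).astype(int))
w=np.mean([eyes.capture("wrist")["img"].astype(float).mean(2) for _ in range(2)],0)
print("wrist");
for r in range(215,275,3): print(r,w[r,262:302:3].round(0).astype(int))
```

```text
cols [274, 276, 278, 280, 282, 284, 286, 288, 290, 292, 294, 296, 298]
188 [178  74  31  38  42  34  28 126 218 216 214 214 216]
189 [178  75  32  38  44  32  30 198 218 214 216 216 217]
190 [177  70  30  43  47  30  31 171 205 218 216 213 216]
191 [166  83  29  46  50  31  30  49 129 195 215 216 216]
192 [172 134  27  46  52  31  31  34  30  42 181 216 217]
193 [224 128  29  46  57  30  33  40  39  36  44 187 219]
194 [208  59  29  44  72  28  35  40  41  40  34  76 216]
195 [117  34  37  47  77  60  43  40  41  42  38  31 172]
196 [35 37 43 57 79 93 48 40 39 41 42 38 43]
197 [ 34  38  28  96 114  39  39  38  38  41  40  37  32]
198 [ 36  43  34 133 156  52  44  41  38  39  37  35  29]
199 [ 42  40  32  62  75  39  43  41  36  36  41  67 111]
200 [ 37  40  35  41  46  31  39  41  58  84 131 145 189]
201 [ 36  47  41  31  31  40  40  37 135 144 195 167 100]
202 [ 34  42  48  31  33  49  39  39 166  93  73  30  35]
203 [36 39 41 37 40 39 38 39 36 34 34 40 40]
204 [34 43 38 38 41 40 40 39 42 41 40 41 40]
205 [30 38 39 39 41 39 42 40 40 41 41 40 40]
206 [29 34 36 38 40 38 43 39 40 41 40
[... 936 characters left out ...]
 54 66 67 68 68 68 70 71 72]
233 [61 61 63 64 64 65 66 66 68 68 69 69 69 70]
236 [60 61 61 62 64 63 65 65 66 67 68 68 69 71]
239 [60 60 61 62 62 64 64 64 66 66 67 68 68 69]
242 [59 59 60 60 61 62 63 64 64 66 66 67 68 68]
245 [58 59 59 60 61 61 63 63 64 65 66 66 67 68]
248 [58 58 59 59 61 60 62 62 64 64 64 65 66 67]
251 [57 58 58 59 60 60 62 62 62 64 64 64 65 66]
254 [56 58 58 58 58 60 60 62 62 62 64 65 66 65]
257 [55 55 44 41 41 42 10  7 12 40 41 42 50 64]
260 [55 56 43 43 42 43  9  8 14 42 42 42 47 64]
263 [54 55 42 43 42 42  8  8  8 43 42 43 42 63]
266 [53 54 43 43 43 42  9  6  8 42 43 42 42 62]
269 [ 9 10 42 42 43 42  5  8  6 42 43 43 41  9]
272 [ 9  8 42 42 42 43  6  7  7 42 42 43 42  8]
```

In the scene view the finger ends at about row 202, against an expected row 208. Both cameras therefore put the tips about 30 mm or more above the reported TCP, which explains the missed sweep. Since they cleared the stub top (112 mm), I can safely drop 20 mm and then push towards the stub.

```bash
python3 -m inch '[[0,0,0.013,0,0],[0,0,0.026,0,0],[0,0,0.04,0,0],[0.003,0.004,0.04,0,0],[0.006,0.008,0.04,0,0],[0.01,0.012,0.04,0,0],[0.013,0.016,0.04,0,0],[0.017,0.02,0.04,0,0],[0.02,0.024,0.04,0,0],[0.024,0.028,0.04,0,0],[0.026,0.03,0.04,0,0],[0.026,0.03,0.04,0,0]]'
python3 look.py w6.png
python3 - <<'E'
from h import *
im=np.mean([eyes.capture("scene")["img"].astype(float).mean(2) for _ in range(3)],0)
for r in range(192,214): print(r,im[r,270:296:2].round(0).astype(int))
E
```

```text
time_s: 12.7
position: [0.5581, 0.0071, 0.073]
eef_rot: [180.0, 0.0, -112.7]
contact_force: [-0.4, 0.1, -0.5]
width: 0.004
finger_force: 0.0
red [0.6153 0.0222] ang -15.1 r 0.0635
[ 0.3  0.1 -0.1] [-6.100e+00  2.610e+01 -1.000e-01  1.074e+02  1.000e-01  4.650e+01
  1.510e+02]
192 [166 112  28  51  47  28  27  34  35  32  30  42 183]
193 [170 206  33  47  53  30  38  38  39  38  37  34  44]
194 [217 209  24  55  53  37  38  37  39  41  42  38  35]
195 [217 192  31  75  62  58  36  38  37  37  37  40  39]
196 [217 178  31  72  60  64  36  38  38  39  40  40  40]
197 [221 127  22  87  84  48  37  37  40  37  38  42  38]
198 [198  78  27 104 106  59  37  41  38  39  40  37  40]
199 [73 32 31 62 53 39 36 39 38 40 35 34 42]
200 [ 62  27  36  36  33  32  39  39  39  38  60  82 129]
201 [ 59  27  40  27  30  39  41  35  37  38 135 145 195]
202 [ 61  29  35  31  30  43  38  38  38  39 166  94  71]
203 [60 29 36 40 37 40 38 39 39 37 33 33 36]
204 [61 27 37 39 38 35 38 39 40 40 38 38 38]
205 [64 26 27 38 35 41 40 39 39 39 41 39 39]
206 [60 26 30 29 36 37 40 41 41 38 40 42 41]
207 [60 29 28 24 35 40 36 39 39 40 39 41 38]
208 [78 27 30 28 37 39 37 39 41 43 45 41 41]
209 [86 27 30 30 36 41 36 38 41 41 36 42 39]
210 [84 38 30 35 36 37 40 41 40 39 40 42 41]
211 [87 55 27 37 38 35 39 40 39 37 40 43 42]
212 [87 67 26 32 39 41 41 38 40 40 41 42 40]
213 [78 76 35 29 36 39 37 38 39 38 40 39 40]
```

Run:
```python
from h import *
w=eyes.capture("wrist");s=arm.read_state();p=np.array(s["position"]);M=R.from_euler('xyz',s["eef_rot"],degrees=True).as_matrix()
W={**w,"rotation":R.from_euler('xyz',w["rotation"],degrees=True).as_matrix()}
im=w["img"].astype(int); B=(im[...,2]-im[...,0]>12)&(np.indices((420,560))[0]>150)
ys,xs=np.nonzero(B);print("blue",len(ys), (ys.min(),ys.max(),xs.min(),xs.max()) if len(ys) else "")
for a in (-95,-100,-105): 
    q=[.554+.032*np.cos(np.radians(a)),.0388+.032*np.sin(np.radians(a))]; print(a,np.round(proj(W,[*q,.112])),np.round(proj(W,[*q,.083])))
scs=[eyes.capture("scene") for _ in range(4)];sc=scs[0]
S={**sc,"rotation":R.from_euler('xyz',sc["rotation"],degrees=True).as_matrix()}
si=np.mean([x["img"].astype(float) for x in scs],0)
def stretch(a,hi): return np.clip(a*255./hi,0,255).astype(np.uint8)
A=cv2.resize(stretch(im[200:340,200:360],90),None,fx=2.5,fy=2.5,interpolation=cv2.INTER_CUBIC) #400x350
r0,c0,k=185,262,11
C=cv2.resize(stretch(si[r0:r0+36,c0:c0+36],90),None,fx=k,fy=k,interpolation=cv2.INTER_CUBIC)
f=lambda P:(lambda rc:(int((rc[1]-c0+.5)*k),int((rc[0]-r0+.5)*k)))(proj(S,P))
for z,col in ((0,(255,0,0)),(-.02,(255,255,0)),(-.04,(0,255,0))):
    for x in (-.011,.011): cv2.circle(C,f(p+M@[x,0,z]),3,col,-1)
o=np.zeros((600,800,3),np.uint8);o[:350,:400]=A;o[:396,400:796]=C
cv2.imwrite("pics/m1.png",o[...,::-1])
```

```text
blue 798 (np.int64(230), np.int64(366), np.int64(279), np.int64(448))
-95 [269. 297.] [244. 295.]
-100 [267. 303.] [243. 300.]
-105 [266. 309.] [242. 305.]
```

View pics/m1.png

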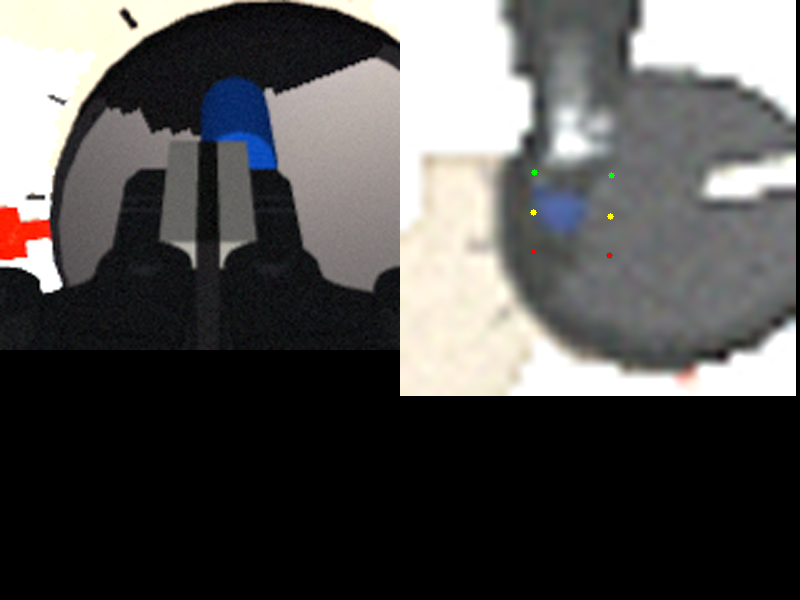

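This picture is decisive. In the scene crop the stub's blue shows below the fingertip, and the tip lies by the green marks, so the real tip is about 42 mm above the reported TCP and just over the stub. I'll back off, lower 21 mm (tip at about 95 mm) and push again.

```bash
python3 -m inch '[[-0.013,-0.015,0,0,0],[-0.026,-0.032,0,0,0],[-0.026,-0.032,0,0,0],[-0.026,-0.032,0.014,0,0],[-0.026,-0.032,0.028,0,0],[-0.026,-0.032,0.042,0,0],[-0.026,-0.032,0.042,0,0],[-0.022,-0.027,0.042,0,0],[-0.018,-0.021,0.042,0,0],[-0.014,-0.015,0.042,0,0],[-0.01,-0.01,0.042,0,0],[-0.006,-0.005,0.042,0,0],[-0.002,0,0.042,0,0],[0,0.002,0.042,0,0],[0,0.002,0.042,0,0]]'
cat > dial.py <<'E'
from h import *
c=np.array([.5538,.0387])
def ang(v): return np.degrees(np.arctan2(v[1],v[0]))
def polar(w,name):
    # sample rings on dial face z=.083, find white stripe angle
    Rm=R.from_euler('xyz',w["rotation"],degrees=True).as_matrix();W={**w,"rotation":Rm}
    g=w["img"].astype(float).min(2).astype(np.float32); th=np.arange(-180,180,.5); acc=np.zeros((len(th),0))
    for r in np.arange(.018,.044,.002):
        P=np.array([proj(W,[c[0]+r*np.cos(np.radians(t)),c[1]+r*np.sin(np.radians(t)),.083]) for t in th],np.float32)
        acc=np.c_[acc,cv2.remap(g,P[:,1:2].copy(),P[:,:1].copy(),cv2.INTER_LINEAR,borderValue=0)]
    m=np.sort(acc,axis=1)[:,4:9].mean(1); k=m.argmax(); sel=np.abs((th-th[k]+180)%360-180)<8
    wt=np.clip(m-m[k]*.5,0,None)*sel; a=th[k]+(wt*((th-th[k]+180)%360-180)).sum()/wt.sum()
    print(name,"index ang",round(a,1),"bright",round(m[k]),"med",np.median(m).round())
for n in ("scene","top","wrist"):
    w=eyes.capture(n); polar(w,n)
    im=w["img"].astype(int); rd=(im[...,0]>120)&(im[...,1]<70)&(im[...,2]<70); ys,xs=np.nonzero(rd)
    if len(ys):
        Q=np.array([ray(w,y,x,.065)[:2]-c for y,x in zip(ys,xs)]); Q=Q[(np.hypot(*Q.T)>.045)&(np.hypot(*Q.T)<.075)]
        if len(Q): print("  red ang",ang(Q.mean(0)).round(1),"r",np.hypot(*Q.mean(0)).round(4),len(Q))
s=arm.read_state();print(s["time_s"],np.round(s["position"],4),s["eef_rot"][2].round(1),np.round(s["contact_force"],1))
E
python3 dial.py
```

```text
time_s: 15.02
position: [0.5572, 0.0071, 0.0521]
eef_rot: [-180.0, -0.0, -112.7]
contact_force: [1.9, -0.0, 1.3]
width: 0.002
finger_force: 1.0
scene index ang 52.1 bright 155 med 38.0
  red ang -15.6 r 0.0617 6
top index ang 52.4 bright 44 med 40.0
wrist index ang -157.9 bright 49 med 7.0
  red ang -19.7 r 0.0661 55
15.175 [0.5572 0.0072 0.052 ] -112.7 [ 0.7 -0.8  1.7]
```

The dial turned: the index is now at about 52°, with about 67° to go. I'll continue the arc, widening the radius slightly so the stub stays on the pad's middle.

```bash
sed -i 's/(.032-r0)/(.038-r0)/' arc.py; python3 arc.py 42 8
```

```text
a0 -84.156759679563 r 0.031794537246876343 yaw -112.68884283163817 [0.55723691 0.00717066 0.05202193]
[0.004, 0.005] 0.117
[0.008, 0.01] 0.233
[0.011, 0.015] 0.35
[0.013, 0.021] 0.467
[0.015, 0.028] 0.583
[0.017, 0.034] 0.7
[0.018, 0.041] 0.817
[0.018, 0.048] 0.933
```

```bash
python3 -m inch '[[0.002,0.0025,0,0.06,0],[0.004,0.005,0,0.12,0],[0.006,0.0075,0,0.18,0],[0.008,0.01,0,0.24,0],[0.0095,0.0125,0,0.3,0],[0.011,0.015,0,0.36,0],[0.012,0.018,0,0.42,0],[0.013,0.021,0,0.48,0],[0.014,0.0245,0,0.54,0],[0.015,0.028,0,0.6,0],[0.016,0.031,0,0.67,0],[0.017,0.034,0,0.74,0],[0.0175,0.0375,0,0.81,0],[0.018,0.041,0,0.87,0],[0.018,0.0445,0,0.94,0],[0.018,0.048,0,1,0],[0.018,0.048,0,1,0]]'; python3 dial.py; python3 arc.py 24 8
```

```text
time_s: 17.3
position: [0.5314, 0.0082, 0.0519]
eef_rot: [-180.0, -0.0, -157.7]
contact_force: [2.5, -1.2, 0.0]
width: 0.002
finger_force: 0.9
scene index ang 17.2 bright 162 med 37.0
  red ang -15.1 r 0.0617 6
top index ang 69.1 bright 56 med 38.0
wrist index ang 170.6 bright 29 med 5.0
17.45 [0.5314 0.0083 0.0519] -157.6 [ 1.2 -1.9 -0.4]
a0 -126.47214461497266 r 0.03796467544581747 yaw -157.62792370317882 [0.53143259 0.00827086 0.05188437]
[0.002, 0.003] 0.067
[0.004, 0.007] 0.133
[0.005, 0.011] 0.2
[0.007, 0.014] 0.267
[0.008, 0.018] 0.333
[0.009, 0.022] 0.4
[0.01, 0.026] 0.467
[0.01, 0.03] 0.533
```

```bash
python3 -m inch '[[0.002,0.003,0,0.07,0],[0.004,0.007,0,0.13,0],[0.005,0.011,0,0.2,0],[0.007,0.014,0,0.27,0],[0.008,0.018,0,0.34,0],[0.009,0.022,0,0.41,0],[0.01,0.026,0,0.48,0],[0.01,0.03,0,0.55,0],[0.01,0.03,0,0.55,0]]'; python3 dial.py; python3 arc.py 8 4
```

```text
time_s: 18.58
position: [0.521, 0.0204, 0.0519]
eef_rot: [-180.0, -0.0, 177.6]
contact_force: [1.3, -0.7, 0.7]
width: -0.0
finger_force: 0.7
scene index ang -6.3 bright 169 med 37.0
  red ang -15.4 r 0.0634 5
top index ang 41.5 bright 39 med 38.0
wrist index ang -148.9 bright 25 med 5.0
18.725 [0.521  0.0204 0.0519] 177.7 [-0.1 -1.1  0.9]
a0 -150.84884741084832 r 0.03773124064869537 yaw 177.6530641585916 [0.52104789 0.02042054 0.0519203 ]
[0.001, 0.002] 0.044
[0.003, 0.004] 0.089
[0.004, 0.007] 0.133
[0.005, 0.009] 0.178
```

Index is now at -6° by the scene camera, with about 9° left. I'll push about 6° more, back off, and measure from a clear wrist view.

```bash
python3 -m inch '[[0.001,0.002,0,0.04,0],[0.002,0.004,0,0.09,0],[0.003,0.0055,0,0.13,0],[0.003,0.0055,0,0.13,0],[0.003,-0.01,0,0.13,0],[0.003,-0.012,-0.06,0.13,0],[0,-0.012,-0.16,0.13,0],[-0.1,0.02,-0.26,0.1,0],[-0.2,0.04,-0.3,0.05,0],[-0.2,0.04,-0.3,0.05,0],[-0.2,0.04,-0.3,0.05,0],[-0.2,0.04,-0.3,0.05,0]]'
cat > fine.py <<'E'
from h import *
def ang(v): return np.degrees(np.arctan2(v[1],v[0]))
w=eyes.capture("wrist");N,half=800,.08;base=(.554,.039)
mm=lambda x,y:um(y,x,base,half,N)
im=rect(w,base,.083,half,N); g=im.max(2)
# dial face centre: circle fit to dark-blob edges
m=(g<90).astype(np.uint8); b=(im[...,2].astype(int)-im[...,0]>40).astype(np.uint8); m|=b
yy,xx=np.mgrid[:N,:N]; m[np.hypot(yy-400,xx-400)>300]=0
E=[]
for t in np.radians(np.arange(0,360,2)):
    rr=np.arange(180,300); v=g[(400-rr*np.cos(t)).astype(int),(400-rr*np.sin(t)).astype(int)]
    k=np.argmax(v>110) if (v>110).any() else None
    if k: E.append(mm(400-rr[k]*np.sin(t),400-rr[k]*np.cos(t)))
E=np.array(E)
from scipy.optimize import least_squares
f=least_squares(lambda q:np.hypot(E[:,0]-q[0],E[:,1]-q[1])-q[2],[*base,.05],loss="soft_l1",f_scale=.0005);c=f.x[:2]
print("centre",c.round(4),"r",f.x[2].round(4),len(E))
wy,wx=np.nonzero((im.min(2)>110)&(np.hypot(yy-(base[0]+half-c[0])*N/2/half,xx-(base[1]+half-c[1])*N/2/half)<215))
P=np.array([mm(x,y) for y,x in zip(wy,wx)])-c
line=cv2.fitLine(P.astype(np.float32),cv2.DIST_HUBER,0,1e-6,1e-6).ravel();d=line[:2]*np.sign(line[:2]@P.mean(0))
print("index: mean",ang(P.mean(0)).round(2),"stripe dir",ang(d).round(2),"r",np.hypot(*P.T).min().round(3),np.hypot(*P.T).max().round(3),len(P))
im=rect(w,base,.065,half,N).astype(int);yr,xr=np.nonzero((im[...,0]-im[...,1]>60)&(im[...,0]-im[...,2]>60))
Q=np.array([mm(x,y) for y,x in zip(yr,xr)])-c; Q=Q[np.hypot(*Q.T)<.075]
print("red: mean",ang(Q.mean(0)).round(2),"r",np.hypot(*Q.T).min().round(3),np.hypot(*Q.T).max().round(3),len(Q))
hs=w["img"].astype(int);ys,xs=np.nonzero((hs[...,2]-hs[...,0]>60))
if len(ys): S=ray(w,ys.mean(),xs.mean(),.110)[:2]-c;print("stub",ang(S).round(1),np.hypot(*S).round(4))
ys,xs=np.nonzero((hs[...,1]-hs[...,0]>25)&(hs[...,1]-hs[...,2]>15)); 
if len(ys): print("green",len(ys),ray(w,ys.mean(),xs.mean(),.08).round(4),proj({**w,"rotation":R.from_euler('xyz',w["rotation"],degrees=True).as_matrix()},[.5633,-.131,.08]),ys.mean(),xs.mean())
s=arm.read_state();print(s["time_s"],np.round(s["position"],4),s["eef_rot"][2].round(1),np.round(s["contact_force"],1))
E
python3 fine.py; python3 dial.py
```

```text
time_s: 20.23
position: [0.6206, 0.0357, 0.2012]
eef_rot: [-180.0, -0.1, 175.3]
contact_force: [-0.3, -0.2, -0.2]
width: 0.002
finger_force: 0.0
centre [0.5554 0.0372] r 0.0493 164
index: mean -9.24 stripe dir -10.16 r 0.012 0.043 4260
red: mean -14.49 r 0.052 0.067 3524
stub 168.9 0.0321
green 1068 [ 0.5656 -0.1349  0.08  ] (np.float64(143.0950343688946), np.float64(82.77337626488435)) 146.14044943820224 78.9307116104869
20.275 [0.6207 0.0358 0.2014] 175.3 [ 0.3 -0.5 -0.3]
scene index ang -11.1 bright 175 med 39.0
  red ang -15.4 r 0.0634 5
top index ang 70.5 bright 48 med 42.0
wrist index ang -11.6 bright 225 med 45.0
  red ang -15.4 r 0.0632 136
20.425 [0.6214 0.0362 0.2018] 175.3 [-0.6  0.2 -0.7]
```

The clear wrist measurement gives the index at about -10° and the red line at -14.5°, so about 4.5° (2.5 mm at the stub) remains. I'll go back for the last nudge, retreat, and measure again.

```bash
python3 -m inch '[[0.1,-0.03,0.04,0.08,0],[0.2,-0.06,0.12,0.08,0],[0.2,-0.06,0.18,0.08,0],[0.2,-0.06,0.25,0.08,0],[0.2,-0.06,0.299,0.08,0],[0.2,-0.06,0.299,0.08,0],[0.2,-0.052,0.299,0.08,0],[0.2,-0.045,0.299,0.08,0],[0.201,-0.042,0.299,0.1,0],[0.202,-0.0395,0.299,0.14,0],[0.203,-0.037,0.299,0.18,0],[0.203,-0.037,0.299,0.18,0],[0.203,-0.037,0.299,0.18,0],[0.203,-0.05,0.299,0.18,0],[0.203,-0.055,0.25,0.18,0],[0.2,-0.055,0.13,0.18,0],[0.1,-0.03,0.02,0.1,0],[0,0,0,0,0],[0,0,0,0,0],[0,0,0,0,0]]'
python3 fine.py; python3 dial.py
```

```text
time_s: 22.92
position: [0.6213, 0.0358, 0.2011]
eef_rot: [-180.0, -0.1, 175.3]
contact_force: [0.1, -0.4, -0.5]
width: -0.001
finger_force: 0.0
centre [0.5554 0.0372] r 0.0493 164
index: mean -13.78 stripe dir -14.69 r 0.012 0.043 4267
red: mean -14.49 r 0.053 0.067 3444
stub 164.5 0.0321
green 1068 [ 0.5656 -0.135   0.08  ] (np.float64(142.17714203360322), np.float64(82.50821957465006)) 145.2631086142322 78.60486891385767
22.975 [0.6207 0.0356 0.2011] 175.3 [0.2 0.3 0.3]
scene index ang -15.7 bright 169 med 39.0
  red ang -15.4 r 0.0634 5
top index ang 88.0 bright 48 med 42.0
wrist index ang -15.8 bright 225 med 45.0
  red ang -15.3 r 0.0637 131
23.125 [0.6209 0.0359 0.2016] 175.3 [-0.9  0.  -0.2]
```

The index is on the line within about 0.5°. Next is the button, at about (0.565, -0.133).

```bash
python3 -m inch '[[0.04,-0.12,0,0,0],[0.084,-0.24,0,0,0],[0.084,-0.346,0.04,0,0],[0.084,-0.346,0.13,0,0],[0.084,-0.346,0.22,0,0],[0.084,-0.346,0.28,0,0],[0.084,-0.346,0.292,0,0],[0.084,-0.346,0.292,0,0]]'
python3 - <<'E'
from h import *
s=arm.read_state();p=np.array(s["position"]);print(p,np.round(s["contact_force"],1))
sc=eyes.capture("scene");S={**sc,"rotation":R.from_euler('xyz',sc["rotation"],degrees=True).as_matrix()}
im=sc["img"].astype(int);G=(im[...,1]-im[...,0]>15)&(im[...,1]-im[...,2]>8)
r,c=np.round(proj(S,[.565,-.133,.08])).astype(int);G[:r-12]=0;G[r+12:]=0;G[:,:c-14]=0;G[:,c+14:]=0
ys,xs=np.nonzero(G);print(r,c,len(ys),ys.min(),ys.max(),xs.min(),xs.max(),"tip proj",np.round(proj(S,p+[0,0,.042]),1))
E
```

```text
time_s: 24.12
position: [0.5662, -0.1328, 0.0566]
eef_rot: [180.0, 0.0, 175.3]
contact_force: [-0.3, 0.8, 0.8]
width: 0.002
finger_force: 0.0
[ 0.56622072 -0.13281777  0.05660612] [-0.3  0.8  0.8]
221 235 42 219 225 231 240 tip proj [217.6 234.9]
```

```bash
python3 -m inch '[[0,0,0.008,0,0],[0,0,0.016,0,0],[0,0,0.02,0,0],[0,0,0.024,0,0],[0,0,0.024,0,0]]'
```

```text
time_s: 24.8
position: [0.5664, -0.1327, 0.0441]
eef_rot: [180.0, 0.0, 175.3]
contact_force: [0.1, 0.2, 2.9]
width: -0.003
finger_force: 1.6
```

```bash
python3 -m inch '[[0,0,0.003,0,0],[0,0,0.006,0,0],[0,0,0.009,0,0],[0,0,0.009,0,0]]'
```

```text
time_s: 25.3
position: [0.5665, -0.1327, 0.0411]
eef_rot: [180.0, 0.1, 175.3]
contact_force: [-5.1, 2.6, 21.7]
width: 0.002
finger_force: 11.0
```

The button bottomed out at 21.7 N, well over the 5 N needed. I'll release, move clear and check the result.

```bash
python3 -m inch '[[0,0,0,0,0],[0,0,-0.02,0,0],[0,0,-0.1,0,0],[0,0,-0.2,0,0],[-0.04,0.12,-0.31,0,0],[-0.1,0.24,-0.322,0,0],[-0.1,0.346,-0.322,0,0],[-0.1,0.346,-0.322,0,0],[-0.1,0.346,-0.322,0,0],[-0.1,0.346,-0.322,0,0]]'
python3 fine.py
python3 - <<'E'
from h import *
t=eyes.capture("top")
for n,z in [("pan",.08),("dial_unit",.083),("ramekin",.103),("red_bottle",.148),("yellow_bottle",.148),("tub",.118),("bowl",.03),("spoon",0)]:
    for d in spotter.trace(n,t)[:1]: print(n,round(d["score"],2),np.round(d["centre"],1))
E
```

```text
time_s: 26.55
position: [0.6296, 0.0332, 0.2003]
eef_rot: [-179.9, -0.0, 175.2]
contact_force: [0.3, -1.5, 0.0]
width: 0.002
finger_force: 0.0
centre [0.5556 0.0371] r 0.0493 163
index: mean -13.68 stripe dir -14.62 r 0.012 0.043 4353
red: mean -14.49 r 0.053 0.067 3463
stub 164.5 0.0323
green 1110 [ 0.5654 -0.1348  0.08  ] (np.float64(132.33533592824332), np.float64(82.75067694792497)) 135.2846846846847 78.90810810810811
26.6 [0.6297 0.0331 0.2004] 175.1 [-0.8 -0.5  0.1]
pan 0.76 [148.1 303. ]
ramekin 0.67 [177.7 334.5]
red_bottle 0.62 [177.9 159.4]
yellow_bottle 0.73 [221.2 155.2]
tub 0.56 [179.5 418.7]
bowl 0.57 [258.4 440. ]
spoon 0.92 [272.7 130.3]
```

```bash
python3 -c "
from rig import job; print(job.hand_in())"
```

```text
the job is handed in; nothing more can be done
None
```

I handed the job in at about 27 s: the dial's index measured within about 0.5° of the red line before and after the press, the start button was pushed to its stop (about 22 N) and is back up, and I saw no sign that the dial was lifted or anything else moved, though the hand-in call returned no verdict.

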